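# Load a seed cassette through the spring flap of a propagation chamber

## Task

Pick the seed cassette up by its upright tab, lay it nose first on the chamber's apron, and push it in gently so that it holds the spring flap open as it passes and the flap swings shut behind it over the flat tongue. Find the rubber buffer inside by feel, press the cassette against it gently but firmly for a moment (about 12 N; never as much as 18 N), then let go and leave it lying flat in there with only its tab end outside. Do not force the flap, and leave the other things on the bench where they are.

Things in the scene. Friction and masses are not known exactly. Their poses are not given: they have to be found in the camera images.
- cassette: White plastic seed box on the front of a flat aluminium tongue, upright white tab at the tongue's rear; about 0.12 kg, lying flat on the bench. Origin: underside, below the tab's middle; +x to the nose, z up. Tongue 20 wide, 5 thick, from x = -12 to 127; box 40 wide, 34 high, from x = 122 to 192.
- nose (a point): Middle of the front face of the cassette's box, 17 above the cassette's underside, 192 ahead of its origin.
- tab_top (a point): Middle of the top of the cassette's upright tab, 61 above the cassette's underside. The tab is 24 long (cassette x) and 10 thick (cassette y); grip it across its thickness, about 45 above the underside.
- chamber: Low clear-sided propagation chamber, fixed to the bench. Origin: on the bench, mid-width, under the shut flap; +x is the way in, z up. Its flat grey floor, 12 above the bench, runs from x = -110 (open apron) to 220. Inside, walls 44 apart and a roof 64 above the floor; highest point 88 above the bench; 66 wide over the door posts.
- apron (a point): Point on the apron's floor (12 above the bench), mid-width, 60 in front of the shut flap. Low guides, 10 high, stand either side: 44 apart over the last 36 before the flap, flaring to about 65 apart at 82 before it.
- flap (a joint): Angle of the aluminium flap (rad): 0 shut (hanging upright), growing as it swings inward and up about its top edge, to 1.45; it opens inward only. A spring pulls it shut: about 1 N at the lower edge when nearly shut, 2 to 4 N when riding on the box (about 1.07 rad). It drops shut over the tongue once the box's rear is about 45 inside.
- flap_edge (a point): Middle of the flap's lower edge. The flap is 42 wide x 50 high x 3 thick, hinged 58 above the chamber floor; shut, its lower edge hangs 8 above the floor.
- backplate: Aluminium end plate inside, carrying an adjustable stop with a rubber buffer. Origin: on the chamber floor at its inner face, chamber x = 184. The buffer's tip, 18 above the floor, is clamped anywhere 29 to 59 before this face (cassette origin at chamber x = -67 to -37 on touching): not reported, feel for it. It yields 1 mm per 4 N, 6 mm at most.
- sleeve_a: Bystander: grey seedling sleeve full of soil, standing, 48 across x 95 high; origin under its centre.
- sleeve_b: Bystander: another such sleeve.
- sleeve_c: Bystander: another such sleeve.
- dishes: Bystander: stack of clear culture dishes, 90 across x 30 high; origin under its centre.
- flask: Bystander: glass bottle, 64 across x 150 high; origin under its centre.
- spare_cassette: Bystander: spare seed box without tongue or tab, 70 x 40 x 34; origin under its centre.
- beaker: Bystander: glass beaker, 60 across x 70 high; origin under its centre.
Things that resemble listed ones, but are neither listed nor needed, are in the scene too. What is shaped like the cassette but orange is not meant.

How it is judged:
On the way, in this order (a step that is already met when the one before it is completed fails the run):
1. the cassette's box holds the flap open (more than 0.6 rad) while passing under it (value of joint flap above 0.6 rad and contact force between cassette and flap above 0.3 N), for 0.2 s.
2. the cassette is in, the flap has swung shut behind it (under 0.06 rad), and it is pressed against the buffer with more than 8 N for 0.3 s (x of cassette in the frame of chamber between -0.072 and -0.028 m and z of cassette in the frame of chamber below 0.018 m and value of joint flap below 0.06 rad and contact force between cassette and backplate above 8 N), for 0.3 s.
At the end, for the whole second after the job is handed in: The cassette lies flat (within 0.08 rad) and still on the chamber floor with its origin 28 to 72 mm in front of the shut flap (that is, where the buffer can lie), and the flap is shut over its tongue (under 0.06 rad) (x of cassette in the frame of chamber between -0.072 and -0.028 m and z of cassette in the frame of chamber below 0.018 m and value of joint flap below 0.06 rad and angle between the z axis of cassette and the z axis of chamber, either way round below 0.08 rad and linear speed of cassette below 0.01 m/s); the robot touches nothing.
It fails at once if the cassette is pressed on the buffer with more than 18 N (contact force between cassette and backplate above 18 N).
It fails at once if the flap is forced (more than 12 N) (contact force between anything else and flap above 12 N).
It fails at once if the cassette is jammed or slammed into the chamber (more than 25 N) (contact force between cassette and chamber above 25 N).
It fails at once if a bystander is shifted by more than 25 mm (distance of any of sleeve_a, sleeve_b, sleeve_c, dishes, flask, spare_cassette, beaker from where it was at the start of the episode above 0.025 m).
It also fails if it takes over 64 s, if anything falls off the work surface, if the arm or the gripper's body presses on something with over 40 N, if the wrist force passes 120 N, or if a joint passes its speed limit or range.

## Robot

A 6-joint arm with a two-finger parallel gripper is mounted at the origin on the work surface. World frame = base frame: x ahead of the robot, y to its left, z up, the work surface at z = 0. Lengths are in m, angles in rad, forces in N, time in s.
With the tool pointing down it reaches from about 0.3 to 0.775 m from the base axis. Payload 14.6 kg.
Tool frame: the origin (TCP) lies at the very end of the fingers, on their centre line; the grasp point (between the pads) lies 19 mm behind it; z points along the fingers, y is the line along which they close (so a half turn about z gives the same grasp; the last joint's range is limited). The gripper opens to 94 mm and grips with 3 to 60 N. Pads are 16 mm wide; open, the fingers measure 119 mm over their backs; the gripper's body (75 mm by 177 mm) begins 78 mm behind the grasp point.
Start: joints at [1.162, 0.3, 1.521, -0, 1.321, -0.067], TCP at [0.184, 0.518, 0.205] pointing down, gripper open.
Joint ranges: [-3.03, 3.03], [-0.79, 2.21], [0.23, 2.52], [-1.04, 4.18], [0, 3.07], [-2.55, 2.55]. Speed limits (rad/s): [2.22, 2.22, 2.57, 3.14, 3.14, 3.14].

## Interface

Orientations are given as [roll, pitch, yaw] about the fixed x, y, z axes, in that order (R = Rz(yaw) Ry(pitch) Rx(roll)).
In Python, from station import ctrl gives the robot as it stands.
- The arm moves only by the tool move_arm, never from a script. Its argument "increments" is a list of rows, each a list of 7 numbers: the opening, from 0 (shut) to 1 (fully open), then the shift along the tool's x, y, z in units of 50 mm (1.0 is 50 mm), then the turn, a rotation vector about the tool's x, y, z in rad. In form: [[claw, tx, ty, tz, rx, ry, rz], ...]. A call has 1 to 20 rows; each row shifts and turns the commanded pose from where the row before left it, along the tool's axes as they then stand; what a row does not reach is not made up. A row lasts 1/10 s, in which the tool goes at most 50 mm and 8.59 degrees, less where a joint would pass 70% of its speed; a pose out of reach is approached as far as the arm can. A call is refused whole if a number of a shift passes 1 or a number of a turn 0.15, either way. A call with a gripper value outside its range is refused whole. The fingers move at their own pace and stop on an object; "force" is the grip in N (left out, the last holds). Time passes only in rows, so rows that do not move let the fingers close. It gives the time, the measured TCP pose, the force, the opening and the grip force at its end, in the units of the state.
- ctrl.get_obs(): the state, without advancing time (a new reading comes with each control period).
- ctrl.camera(name): name is "scene" or "top" or "wrist"; returns a dict with "color" (400x640x3 uint8, blue, green, red), "K" (3x3 intrinsics, pixels), "pose" (4x4, takes a point from camera to world coordinates); the wrist camera has in their place "tool_from_camera" (4x4, takes a point from camera to tool coordinates, whose origin is the TCP and whose axes are the flange's). Camera axes: x right, y down, z forward; pixel columns grow to the right and rows downward; lengths in m; the calibration is good to about 2 mm. A picture is of the moment at which its call begins: read the wrist's pose just before it. There is no depth.
- ctrl.hand_in(): hands the job in; it is judged then, once.
Trained networks look in a picture, given as the dict that the camera call returned (one of the last four; its "shot" number tells which), for a name from the list of things; names that differ only in an ending like _2 or _b are one class to them, and where a whole thing is asked for, a point or a joint stands for the part that bears it (a point fixed in the world has none). Each returns a list of dicts, best first, with "conf" (0 to 1); they miss things now and then, are a little off and sometimes report something else, mostly with a low value. They report only what shows in the picture. A call takes as long as a camera call. They do not tell look-alikes from the thing itself.
- ctrl.cut_out(name, picture): "mask" (400x640 bool, what is visible of it) and "centre" ([row, column] in pixels, amid what is visible of it).
The state is a dict: "time_s": time; "qpos": joint angles; "joint_vel": joint speeds; "tau": joint torques, N m; "ee_pos": TCP position; "eef_rot": TCP orientation; "force": force on the tool from outside, world axes, zero at the start; "moment": the same for the moment, N m; "grip_width": finger opening in m; "grip_force": force on a finger pad.
Only numpy, scipy, OpenCV 4.12 (cv2) and the standard library are available. Lean on these libraries where they do the work, as an engineer would, in place of code of your own. Each camera call takes 0.05 s, during which the arm holds its last target. There are 200 camera calls.

## Working session

There is one attempt and no reset: what is moved stays moved. The work goes in short steps, Python scripts to look and compute and a tool call to move; the robot and the scene stay as the last step left them, time stands still between calls to the robot, and variables do not carry over. Pictures are saved under pics/ and viewed, at most 12 in all, crops included, and the job is handed in when it is done.

Besides the shell and the picture viewer there is one more tool, called after "Call:" as name(argument=value, ...), one argument or row to a line, values as JSON. move_arm: Moves the arm, as the interface text tells. Its arguments: {"type":"object","properties":{"increments":{"type":"array","items":{"type":"array","items":{"type":"number"}}},"force":{"type":"number"}},"required":["increments"]}

```bash
mkdir -p pics; ls
cat > h.py <<'E'
from station import ctrl
import numpy as np, cv2
def ray(c,px):  # px=(col,row) -> origin, dir in world
    P=np.array(c["pose"]);d=P[:3,:3]@np.linalg.inv(np.array(c["K"]))@np.array([px[0],px[1],1.]);return P[:3,3],d/np.linalg.norm(d)
def onplane(c,px,z):
    o,d=ray(c,px);return o+d*(z-o[2])/d[2]
def proj(c,p):
    P=np.linalg.inv(np.array(c["pose"]));q=np.array(c["K"])@(P[:3,:3]@np.asarray(p)+P[:3,3]);return q[:2]/q[2]
E
python3 - <<'E'
from h import *
for n in("scene","top"):
    c=ctrl.camera(n);cv2.imwrite(f"pics/{n}0.png",c["color"])
    print(n,np.round(c["pose"],3).tolist(),np.round(c["K"],1).tolist())
    for k in("cassette","nose","tab_top","chamber","apron","flap","flap_edge","backplate","spare_cassette"):
        try:
            for r in ctrl.cut_out(k,c)[:3]: print(k,round(r["conf"],2),np.round(r["centre"]),r["mask"].sum())
        except Exception as e: print(k,e)
print(ctrl.get_obs())
E
```

```text
pics
scene [[0.603, 0.488, -0.63, 1.063], [0.797, -0.363, 0.482, -0.383], [0.007, -0.794, -0.608, 0.633], [0.0, 0.0, 0.0, 1.0]] [[367.3, 0.0, 316.8], [0.0, 367.3, 196.1], [0.0, 0.0, 1.0]]
cassette 0.64 [214. 377.] 736
cassette 0.58 [161. 339.] 647
nose 0.91 [163. 336.] 693
nose 0.77 [215. 379.] 802
nose 0.45 [248. 164.] 1207
tab_top 0.95 [213. 379.] 830
tab_top 0.63 [162. 338.] 699
chamber 0.93 [270. 244.] 6229
apron 0.94 [271. 248.] 6268
flap_edge 0.29 [210. 379.] 818
backplate 0.64 [290. 217.] 218
backplate 0.42 [214. 376.] 803
spare_cassette 0.62 [190. 472.] 320
top [[-0.012, -0.983, 0.185, 0.237], [-1.0, 0.01, -0.013, 0.081], [0.011, -0.185, -0.983, 1.514], [0.0, 0.0, 0.0, 1.0]] [[483.4, 0.0, 319.1], [0.0, 483.4, 197.9], [0.0, 0.0, 1.0]]
cassette 0.78 [268. 255.] 674
cassette 0.75 [182. 278.] 502
nose 0.91 [186. 278.] 626
nose 0.76 [267. 253.] 672
tab_top 0.84 [180. 277.] 622
tab_top 0.71 [265. 250.] 592
chamber 0.8 [191. 388.] 2805
apron 0.69 [187. 386.] 2726
spare_cassette 0.72 [156. 196.] 308
spare_cassette 0.63 [184. 280.] 623
{'time_s': 1.0, 'qpos': array([ 1.16239814e+00,  2.99887054e-01,  1.52098856e+00,  3.35699082e-05,
        1.32070620e+00, -6.65878786e-02]), 'joint_vel': array([-0.000627  , -0.00050704,  0.00050368,  0.00049914, -0.00159393,
       -0.00019436]), 'tau': array([-1.55595626e-03, -5.31639719e+01, -3.52924919e+01,  7.07935542e-02,
        2.11250153e-02, -2.80579775e-05]), 'ee_pos': array([0.18434211, 0.51818098, 0.20545753]), 'eef_rot': array([ 3.14157968e+00, -3.17326368e-05,  2.79977404e+00]), 'force': array([-0.18473257, -0.01890288, -0.5626413 ]), 'moment': array([-0.01612369, -0.01781878,  0.0073382 ]), 'grip_force': 0.0, 'grip_width': 0.09354170990423659}
```

View pics/scene0.png

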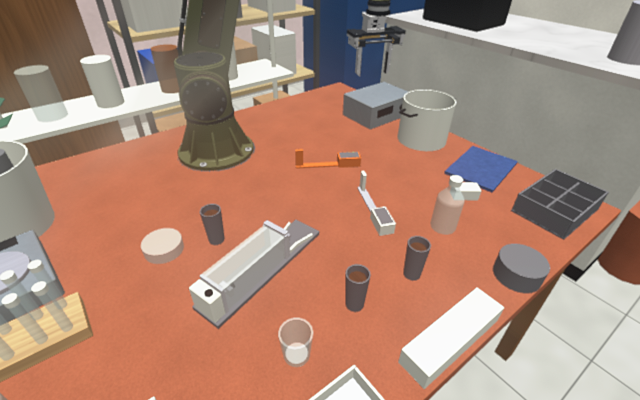

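View pics/top0.png

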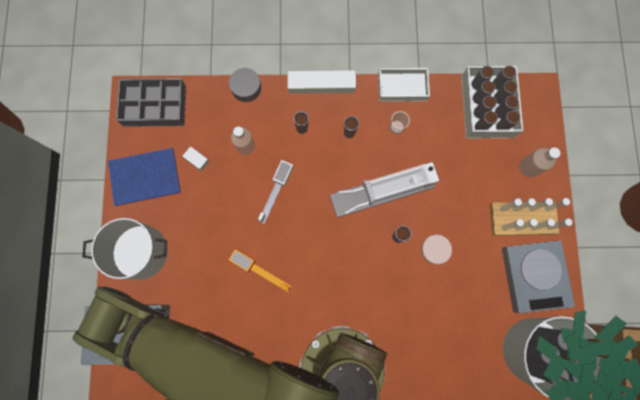

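Scene view: the white cassette has its box at (382,220) and its tab at (363,180). The orange look-alike is at (330,160), and the spare box is at (468,190). Top view: white box at (283,172) with its tab at (263,215), orange at (255,268), spare at (195,157). The chamber's apron is at (345,202) and its back at (432,172). I choose the white one that has a tongue and tab.

Run:
```python
from h import *
t=ctrl.camera("top");s=ctrl.camera("scene")
def pick(k,c,near):
    return min(ctrl.cut_out(k,c),key=lambda r:np.hypot(*(np.array(r["centre"])-near)))
m=pick("cassette",t,(182,278))["mask"]
ys,xs=np.nonzero(m);p=np.c_[xs,ys].astype(float);mu=p.mean(0);u=np.linalg.svd(p-mu,full_matrices=False)[2][0]
a=(p-mu)@u;print("cass axis px",mu,mu+u*a.min(),mu+u*a.max())
for e in(mu,mu+u*a.min(),mu+u*a.max()):print(np.round(onplane(t,e,.02),3))
m=pick("chamber",t,(191,388))["mask"].astype(np.uint8)
r=cv2.minAreaRect(np.argwhere(m)[:,::-1].astype(np.float32));print(r)
for e in cv2.boxPoints(r):print(e,np.round(onplane(t,e,.012),3))
for k in("sleeve_a","dishes","flask","beaker","spare_cassette"):
    for q in ctrl.cut_out(k,t)[:6]:print(k,round(q["conf"],2),np.round(q["centre"]),np.round(onplane(t,q["centre"][::-1],.04),3))
big=cv2.resize(t["color"][140:240,220:450],None,fx=3.4,fy=3.4,interpolation=cv2.INTER_CUBIC);cv2.imwrite("pics/topcrop.png",big)
w=ctrl.camera("wrist");print(np.round(w["tool_from_camera"],4).tolist(),np.round(w["K"],1).tolist())
```

```text
cass axis px [277.25609756 185.80487805] [287.76093173 161.76963206] [262.10056192 220.48101111]
[0.559 0.193 0.02 ]
[0.637 0.16  0.02 ]
[0.449 0.24  0.02 ]
((384.362060546875, 187.7821502685547), (28.238801956176758, 109.309326171875), 72.78392791748047)
[327.97717 190.47183] [0.544 0.033 0.012]
[432.38892 158.1189 ] [ 0.646 -0.305  0.012]
[440.74695 185.09247] [ 0.557 -0.327  0.012]
[336.3352 217.4454] [0.457 0.008 0.012]
sleeve_a 0.83 [125. 351.] [ 0.752 -0.043  0.04 ]
sleeve_a 0.81 [231. 400.] [ 0.409 -0.187  0.04 ]
sleeve_a 0.73 [122. 305.] [0.762 0.103 0.04 ]
dishes 0.63 [246. 437.] [ 0.363 -0.298  0.04 ]
flask 0.64 [140. 243.] [0.703 0.3   0.04 ]
flask 0.47 [124. 302.] [0.757 0.112 0.04 ]
spare_cassette 0.59 [159. 198.] [0.642 0.44  0.04 ]
[[0.0001, -0.9729, -0.2313, 0.0669], [1.0, 0.0001, 0.0, -0.0], [-0.0, -0.2313, 0.9729, -0.1789], [0.0, 0.0, 0.0, 1.0]] [[345.8, 0.0, 325.0], [0.0, 345.8, 204.0], [0.0, 0.0, 1.0]]
```

View pics/topcrop.png

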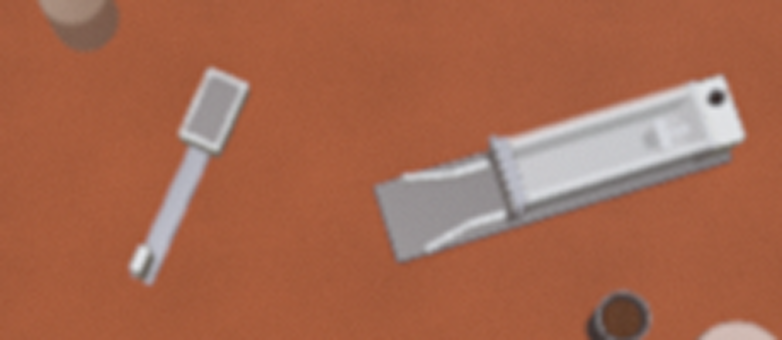

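Call:
move_arm(
  increments=[
    [1, -0.33, -0.15, 0, 0, 0, 0.005],
    [1, -0.66, -0.3, 0, 0, 0, 0.005],
    [1, -0.66, -0.3, 0, 0, 0, 0.005],
    [1, -0.66, -0.3, 0, 0, 0, 0.005],
    [1, -0.66, -0.3, 0, 0, 0, 0.005],
    [1, -0.66, -0.3, 0, 0, 0, 0.005],
    [1, -0.66, -0.3, 0, 0, 0, 0.005],
    [1, -0.66, -0.3, 0, 0, 0, 0.005],
    [1, -0.66, -0.3, 0, 0, 0, 0.005],
    [1, -0.66, -0.3, 0, 0, 0, 0.005],
    [1, -0.66, -0.3, 0, 0, 0, 0.005],
    [1, -0.66, -0.3, 0, 0, 0, 0.005],
    [1, -0.33, -0.15, 0, 0, 0, 0],
    [1, 0, 0, 0, 0, 0, 0],
    [1, 0, 0, 0, 0, 0, 0],
  ],
)

```text
time_s: 3.0
ee_pos: [0.4876, 0.2068, 0.2054]
eef_rot: [-3.142, -0.0, 2.739]
force: [-0.7, -0.3, 0.1]
grip_width: 0.0942
grip_force: 0.0
```

```bash
cat >> h.py <<'E'
from scipy.spatial.transform import Rotation as R
def wrist():
    o=ctrl.get_obs();c=ctrl.camera("wrist");T=np.eye(4);T[:3,:3]=R.from_euler("xyz",o["eef_rot"]).as_matrix();T[:3,3]=o["ee_pos"]
    c["pose"]=T@np.array(c["tool_from_camera"]);return o,c
E
python3 - <<'E'
from h import *
o,c=wrist();print(o["time_s"],o["ee_pos"],o["eef_rot"],o["force"]);cv2.imwrite("pics/w1.png",c["color"])
np.savez("w1.npz",pose=c["pose"],K=c["K"])
for k in("cassette","nose","tab_top","chamber"):
    for q in ctrl.cut_out(k,c)[:2]:
        print(k,round(q["conf"],2),np.round(q["centre"]),q["mask"].sum())
        if k=="cassette":print(cv2.minAreaRect(np.argwhere(q["mask"])[:,::-1].astype(np.float32)))
E
```

```text
3.0 [0.48761682 0.20681186 0.20535263] [-3.14153684e+00 -3.30133534e-04  2.73922508e+00] [-0.67008873 -0.34703476  0.07740391]
cassette 0.93 [245. 340.] 3769
((341.0, 220.0), (164.0, 36.0), 90.0)
cassette 0.68 [ 12. 350.] 2105
((325.5, 14.0), (28.0, 127.0), 90.0)
nose 0.87 [244. 342.] 3767
nose 0.7 [ 11. 349.] 2176
tab_top 0.93 [243. 337.] 3841
tab_top 0.7 [ 11. 350.] 2224
chamber 0.88 [263. 151.] 2682
```

View pics/w1.png

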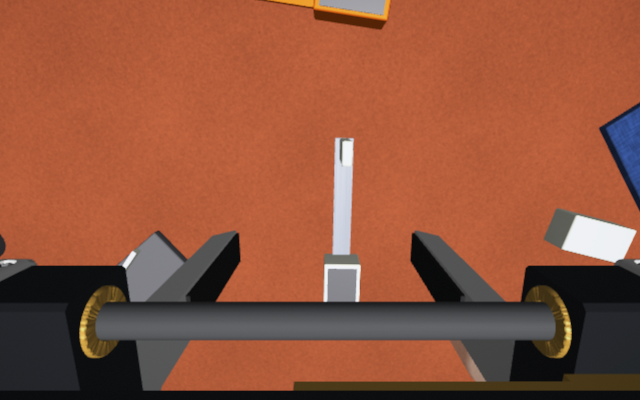

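Wrist view: the white cassette's tongue end is at (344,138), its tab at (347,152) and the rear of its box at (341,260). The orange one is at the top edge (350,12), the spare box at (590,235), and a corner of the apron shows at (155,260).

Run:
```python
from h import *
im=cv2.imread("pics/w1.png");c=dict(np.load("w1.npz"))
g=im[130:180,325:365].astype(int)
for r in range(132,176,3): print(r,im[r,330:362].mean(1).astype(int).tolist())
print("rear of tongue z5",onplane(c,(344,138),.005),"mid tongue z5 ",onplane(c,(342,250),.005))
print("tabtop z61",onplane(c,(347,152),.061))
```

```text
132 [112, 113, 113, 113, 113, 113, 113, 113, 114, 113, 113, 113, 111, 111, 109, 108, 110, 110, 113, 115, 114, 112, 113, 113, 112, 111, 109, 109, 109, 110, 111, 110]
135 [112, 114, 113, 111, 110, 111, 114, 114, 113, 112, 112, 111, 111, 113, 114, 112, 110, 111, 114, 115, 112, 110, 110, 112, 113, 112, 109, 108, 107, 108, 109, 110]
138 [107, 108, 111, 111, 124, 171, 197, 198, 198, 189, 159, 128, 120, 123, 124, 125, 115, 114, 138, 169, 184, 184, 184, 160, 119, 113, 114, 114, 112, 112, 113, 113]
141 [110, 110, 111, 111, 134, 192, 221, 222, 221, 185, 107, 93, 138, 185, 212, 222, 216, 212, 212, 211, 210, 213, 217, 182, 118, 111, 111, 110, 109, 110, 108, 109]
144 [114, 113, 112, 108, 142, 198, 220, 222, 222, 184, 106, 85, 179, 235, 242, 244, 243, 243, 243, 243, 243, 241, 222, 157, 113, 112, 111, 111, 111, 112, 112, 112]
147 [107, 108, 111, 111, 140, 195, 220, 222, 222, 184, 107, 89, 183, 236, 242, 244, 243, 243, 243, 243, 243, 241, 220, 152, 111, 109, 110, 110, 110, 112, 112, 112]
150 [113, 114, 113, 113, 140, 194, 220, 221, 223, 175, 88, 92, 187, 237, 243, 244, 243, 243, 243, 244, 243, 241, 
[... 816 characters left out ...]
, 220, 180, 126, 113, 112, 111, 111, 112, 112, 114, 112]
168 [111, 111, 112, 114, 182, 218, 218, 222, 223, 221, 219, 219, 221, 221, 221, 219, 216, 216, 218, 216, 217, 218, 187, 126, 112, 112, 113, 114, 115, 114, 112, 109]
171 [113, 110, 110, 108, 178, 217, 218, 222, 222, 220, 219, 219, 221, 221, 220, 218, 216, 217, 217, 216, 216, 218, 185, 119, 110, 112, 114, 112, 111, 112, 112, 110]
174 [112, 111, 110, 106, 177, 216, 217, 221, 222, 220, 220, 219, 221, 221, 220, 218, 216, 216, 217, 215, 216, 217, 181, 112, 112, 112, 111, 109, 109, 111, 111, 111]
rear of tongue z5 [0.44959676 0.24521439 0.005     ] mid tongue z5  [0.56726464 0.19438342 0.005     ]
tabtop z61 [0.45902391 0.24111639 0.061     ]
```

Call:
move_arm(
  increments=[
    [1, 0.155, 0.082, 0.3, 0, 0, 0.005],
    [1, 0.155, 0.082, 0.3, 0, 0, 0],
    [1, 0.155, 0.082, 0.3, 0, 0, 0],
    [1, 0.155, 0.082, 0.3, 0, 0, 0],
    [1, 0.155, 0.082, 0.3, 0, 0, 0],
    [1, 0, 0, 0, 0, 0, 0],
  ],
)

```text
time_s: 3.85
ee_pos: [0.4589, 0.2413, 0.129]
eef_rot: [-3.14, -0.002, 2.736]
force: [0.0, 0.5, 0.4]
grip_width: 0.0939
grip_force: 0.0
```

Run:
```python
from h import *
o,c=wrist();print(o["time_s"],o["ee_pos"],o["eef_rot"]);cv2.imwrite("pics/w2.png",c["color"])
np.savez("w2.npz",pose=c["pose"],K=c["K"])
print([proj(c,(.46,.2408,z)) for z in(.061,.005)])
```

```text
3.85 [0.45888351 0.24133619 0.12895143] [-3.13952384e+00 -2.05797849e-03  2.73636560e+00]
[array([325.16373593, 216.68816901]), array([325.2610795 , 200.16083627])]
```

View pics/w2.png

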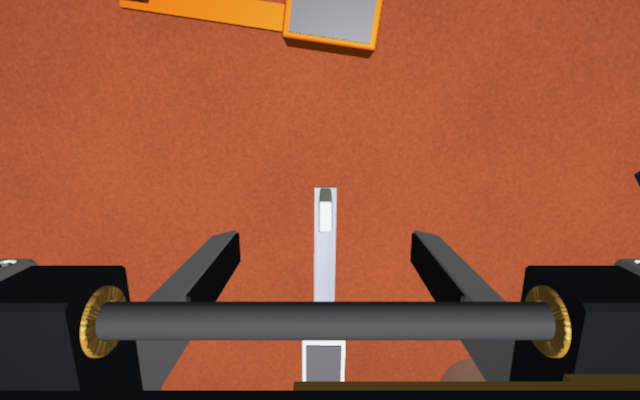

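Wrist view: the tab top is at (325,216) and my projection gave (325,217), so the height of 61 mm holds. The tongue's rear is at (325,188). Next I descend and grip.

Call:
move_arm(
  increments=[
    [1, -0.02, 0, 0.3, 0, 0, 0],
    [1, 0, 0, 0.4, 0, 0, 0],
    [1, 0, 0, 0.4, 0, 0, 0],
    [1, 0, 0, 0.4, 0, 0, 0],
    [1, 0, 0, 0.4, 0, 0, 0],
    [1, 0, 0, 0.16, 0, 0, 0],
    [0.5, 0, 0, 0, 0, 0, 0],
    [0, 0, 0, 0, 0, 0, 0],
    [0, 0, 0, 0, 0, 0, 0],
    [0, 0, 0, 0, 0, 0, 0],
    [0, 0, 0, 0, 0, 0, 0],
    [0, 0, 0, 0, 0, 0, 0],
    [0, 0, 0, 0, 0, 0, 0],
  ],
  force=55,
)

```text
time_s: 5.2
ee_pos: [0.4613, 0.2404, 0.0275]
eef_rot: [3.142, 0.0, 2.735]
force: [0.5, -0.2, -0.2]
grip_width: 0.0416
grip_force: 0.0
```

Call:
move_arm(
  increments=[
    [0, 0, 0, 0, 0, 0, 0],
    [0, 0, 0, 0, 0, 0, 0],
    [0, 0, 0, 0, 0, 0, 0],
    [0, 0, 0, 0, 0, 0, 0],
    [0, 0, 0, 0, 0, 0, 0],
    [0, 0, 0, 0, 0, 0, 0],
    [0, 0, 0, -0.1, 0, 0, 0],
    [0, 0, 0, -0.2, 0, 0, 0],
    [0, 0, 0, -0.2, 0, 0, 0],
    [0, 0, 0, -0.3, 0, 0, 0],
    [0, 0, 0, -0.3, 0, 0, 0],
    [0, 0, 0, -0.3, 0, 0, 0],
    [0, 0, 0, 0, 0, 0, 0],
    [0, 0, 0, 0, 0, 0, 0],
  ],
)

```text
time_s: 6.6
ee_pos: [0.4613, 0.2404, 0.0977]
eef_rot: [3.141, 0.0, 2.735]
force: [-0.4, -0.7, -1.5]
grip_width: 0.0096
grip_force: 55.0
```

Run:
```python
from h import *
o,c=wrist();print(o["time_s"],o["ee_pos"],o["eef_rot"],o["force"],o["moment"]);w=c["color"]
s=ctrl.camera("scene");t=ctrl.camera("top")
a=cv2.resize(s["color"][130:290,250:430],(720,640))[:600,:400*0+400]
b=cv2.resize(w,(640,400))
S=cv2.resize(s["color"][140:260,270:430],None,fx=2.5,fy=2.5,interpolation=cv2.INTER_CUBIC) #400x300
T=cv2.resize(t["color"][145:235,320:440],(400,300),interpolation=cv2.INTER_CUBIC)
W=cv2.resize(w,(480,300))
cv2.imwrite("pics/g3.png",np.vstack([np.hstack([S,T]),np.hstack([W,np.zeros((300,320,3),np.uint8)])]))
np.savez("t3.npz",pose=t["pose"],K=t["K"])
```

```text
6.6 [0.46128126 0.24041494 0.09766061] [3.14106272e+00 4.60686071e-04 2.73475805e+00] [-0.38806613 -0.68082502 -1.46272052] [-0.00725796  0.08357585 -0.03998816]
```

View pics/g3.png

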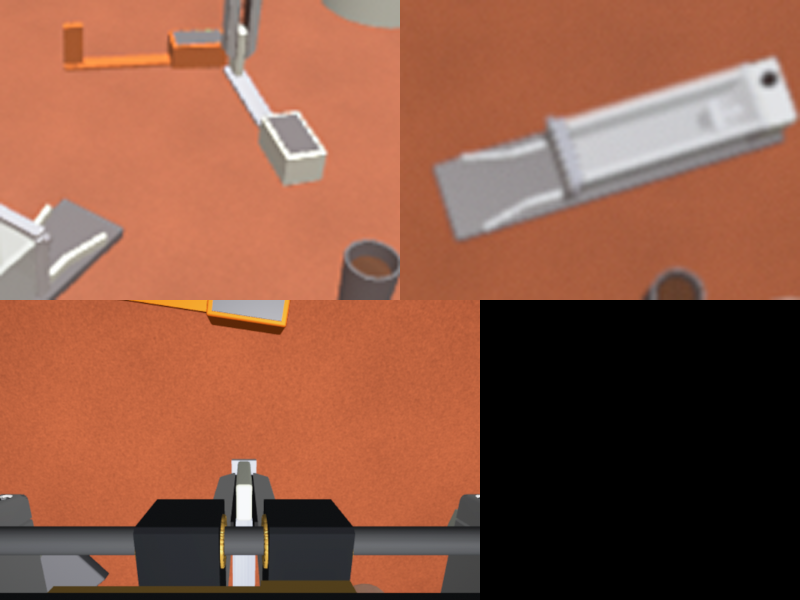

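The cassette is held level in the scene crop. In the top crop the apron's left end is at (450,200) and the flap line at (562,155). I'll carry the cassette above the chamber, lined up with it, so the wrist camera sees the apron behind the tab.

Call:
move_arm(
  increments=[
    [0, -0.1, -0.15, -0.3, 0, 0, 0],
    [0, -0.2, -0.28, -0.3, 0, 0, 0],
    [0, -0.3, -0.41, -0.3, 0, 0, 0],
    [0, -0.32, -0.45, -0.3, 0, 0, 0],
    [0, -0.32, -0.45, -0.3, 0, 0, 0],
    [0, -0.32, -0.45, 0, 0, 0, 0],
    [0, -0.32, -0.45, 0, 0, 0, 0],
    [0, -0.32, -0.45, 0, 0, 0, 0],
    [0, -0.32, -0.45, 0, 0, 0, 0],
    [0, -0.32, -0.45, 0, 0, 0, 0],
    [0, -0.32, -0.45, 0, 0, 0, 0],
    [0, -0.32, -0.45, 0, 0, 0, 0],
    [0, -0.3, -0.41, 0, 0, 0, 0],
    [0, -0.25, -0.33, 0, 0, 0, 0],
    [0, -0.1, -0.15, 0, 0, 0, 0],
  ],
)

```text
time_s: 8.25
ee_pos: [0.5365, -0.1081, 0.1717]
eef_rot: [-3.141, -0.001, 2.733]
force: [0.6, -0.4, -1.0]
grip_width: 0.0098
grip_force: 55.0
```

Call:
move_arm(
  increments=[
    [0, 0, 0, 0, 0, 0, 0.06],
    [0, 0, 0, 0, 0, 0, 0.11],
    [0, 0, 0, 0, 0, 0, 0.12],
    [0, 0, 0, 0, 0, 0, 0.12],
    [0, 0, 0, 0, 0, 0, 0.12],
    [0, 0, 0, 0, 0, 0, 0.12],
    [0, 0, 0, 0, 0, 0, 0.11],
    [0, 0, 0, 0, 0, 0, 0.08],
    [0, 0, 0, 0, 0, 0, 0.03],
    [0, 0, 0, 0, 0, 0, 0],
    [0, 0, 0, 0, 0, 0, 0],
  ],
)

```text
time_s: 9.35
ee_pos: [0.5365, -0.1064, 0.1722]
eef_rot: [-3.141, -0.0, 1.866]
force: [-0.0, -1.0, -1.6]
grip_width: 0.0097
grip_force: 55.0
```

Run:
```python
from h import *
o,c=wrist();print(o["time_s"],o["ee_pos"],o["eef_rot"],o["force"]);cv2.imwrite("pics/w4.png",c["color"])
np.savez("w4.npz",pose=c["pose"],K=c["K"])
```

```text
9.35 [ 0.53646006 -0.10635957  0.17220919] [-3.14126005e+00 -2.90301925e-04  1.86616314e+00] [-0.01584102 -1.00308382 -1.58116486]
```

View pics/w4.png

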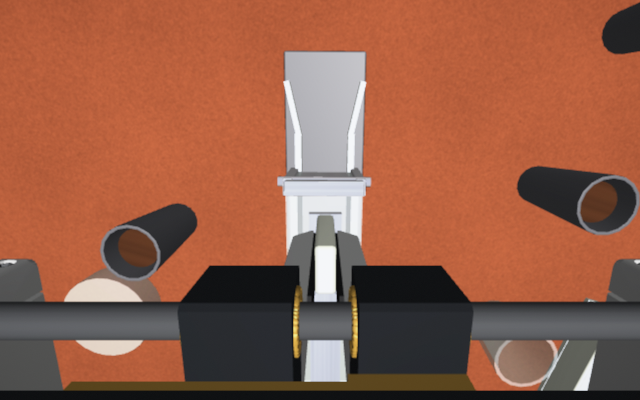

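The chamber is seen squarely. The apron's end edge is at row 52, between cols 285 and 365. The parallel guides run at cols 300 and 349, rows 130–172, and the door-post bar is at row 182. I'll fit these edges now.

Run:
```python
from h import *
im=cv2.imread("pics/w4.png").astype(float);c=dict(np.load("w4.npz"))
def edge(row,lo,hi,ch=None,avg=2):
    p=im[row-avg:row+avg+1].mean(0); s=(p[:,0]-p[:,2]) if ch=="br" else p.mean(1)
    g=np.abs(np.diff(s[lo:hi]));k=g.argmax();w=g[max(k-2,0):k+3];return lo+max(k-2,0)+.5+(w*np.arange(len(w))).sum()/w.sum()
L=[(edge(r,278,292,"br"),r) for r in range(58,120,6)];Rr=[(edge(r,358,374,"br"),r) for r in range(58,120,6)]
mids=[]
for l,r in zip(L,Rr):
    a=onplane(c,l,.012);b=onplane(c,r,.012);mids.append((a+b)/2);
mids=np.array(mids);print("width",np.linalg.norm(a-b),L[0],L[-1],Rr[0],Rr[-1])
for S in(L,Rr):
    q=np.array([onplane(c,s,.012)[:2] for s in S]);d=np.polyfit(q[:,1],q[:,0],1);print("edge dir yaw",np.degrees(np.arctan2(-1,-d[0])))
d=np.polyfit(mids[:,1],mids[:,0],1);print("mid yaw",np.arctan2(-1,-d[0]))
# guides tops z=.022
G=[]
for r in(135,140,145,150,155,160):
    p=im[r-1:r+2].mean((0,2));print(r,p[284:306].astype(int).tolist(),p[344:368].astype(int).tolist())
# rows of apron end
s=im[40:65,300:350].mean(1);print((s[:,0]-s[:,2]).astype(int).tolist())
s=im[170:200,300:350].mean((1,2));print(s.astype(int).tolist())
print("apron end",onplane(c,(325,51.5),.012))
np.save("mids.npy",mids);print(mids[0],mids[-1])
s=im[225:290:10];print([(p.mean(1)[305:346]).astype(int).tolist() for p in s[:4]])
```

```text
width 0.07553072236271781 (np.float64(283.4671875), 58) (np.float64(284.5889212827988), 118) (np.float64(365.76331811263316), 58) (np.float64(363.953216374269), 118)
edge dir yaw -73.33542306106537
edge dir yaw -73.43521226085811
mid yaw -1.2807909033417857
135 [121, 120, 141, 170, 174, 174, 174, 174, 175, 175, 217, 242, 247, 246, 246, 247, 242, 209, 165, 177, 178, 178] [188, 188, 184, 179, 229, 246, 246, 247, 247, 246, 231, 193, 188, 188, 188, 188, 188, 189, 169, 118, 103, 119, 118, 115]
140 [123, 115, 133, 167, 173, 173, 173, 174, 174, 174, 216, 243, 247, 246, 246, 247, 240, 198, 161, 177, 177, 177] [187, 187, 187, 185, 229, 247, 246, 247, 247, 246, 230, 187, 187, 187, 187, 187, 187, 188, 166, 119, 106, 116, 116, 118]
145 [118, 109, 129, 164, 172, 172, 173, 173, 173, 173, 210, 240, 247, 246, 246, 247, 240, 197, 161, 176, 177, 177] [186, 186, 176, 178, 231, 247, 246, 247, 246, 245, 226, 186, 186, 186, 186, 186, 186, 185, 159, 119, 112, 116, 113, 114]
150 [119, 105, 123, 161, 172, 172, 172, 172, 173, 173, 202, 238, 246, 247, 247, 247, 240, 197, 160, 176, 176, 176] [185, 185, 175, 190
[... 1058 characters left out ...]
, 130, 131, 132, 130, 131, 131, 129, 124, 184, 223, 224, 223, 224, 224, 224, 229, 233, 234, 234, 224], [104, 104, 104, 104, 104, 103, 104, 101, 70, 19, 61, 102, 115, 123, 129, 130, 131, 131, 131, 131, 131, 131, 131, 131, 132, 132, 132, 131, 130, 111, 60, 19, 68, 100, 103, 104, 104, 104, 104, 103, 103], [104, 104, 104, 103, 104, 104, 101, 68, 13, 52, 93, 116, 139, 159, 165, 164, 164, 164, 165, 165, 164, 164, 164, 165, 165, 165, 165, 160, 146, 133, 104, 50, 15, 64, 98, 104, 103, 103, 103, 104, 104], [103, 104, 104, 104, 104, 100, 66, 15, 15, 98, 203, 236, 241, 245, 247, 247, 247, 247, 246, 247, 247, 247, 247, 246, 247, 247, 247, 245, 243, 241, 206, 86, 14, 15, 64, 98, 103, 104, 103, 104, 104]]
```

Call:
move_arm(
  increments=[
    [0, 0.1, 0, 0, 0, 0, 0.005],
    [0, 0.25, -0.02, 0, 0, 0, 0],
    [0, 0.4, 0, 0, 0, 0, 0],
    [0, 0.5, 0, 0, 0, 0, 0],
    [0, 0.5, 0, 0, 0, 0, 0],
    [0, 0.5, 0, 0, 0, 0, 0],
    [0, 0.5, 0, 0, 0, 0, 0],
    [0, 0.5, 0, 0, 0, 0, 0],
    [0, 0.5, 0, 0, 0, 0, 0],
    [0, 0.4, 0, 0.2, 0, 0, 0],
    [0, 0.25, 0, 0.3, 0, 0, 0],
    [0, 0.1, 0, 0.4, 0, 0, 0],
    [0, 0, 0, 0.4, 0, 0, 0],
    [0, 0, 0, 0.4, 0, 0, 0],
    [0, 0, 0, 0.3, 0, 0, 0],
    [0, 0, 0, 0.2, 0, 0, 0],
    [0, 0, 0, 0.1, 0, 0, 0],
    [0, 0, 0, 0, 0, 0, 0],
    [0, 0, 0, 0, 0, 0, 0],
  ],
)

```text
time_s: 11.3
ee_pos: [0.4717, 0.1088, 0.058]
eef_rot: [3.141, 0.0, 1.86]
force: [0.5, 0.1, -1.9]
grip_width: 0.0096
grip_force: 55.0
```

Run:
```python
from h import *
o=ctrl.get_obs();p=o["ee_pos"];O=np.array([.53,-.0882]);d=np.array([.2859,-.9583]);n=np.array([.9583,.2859])
print(o["time_s"],p,o["eef_rot"],o["force"],"cx",(p[:2]-O)@d,"cy",(p[:2]-O)@n)
s=ctrl.camera("scene");t=ctrl.camera("top")
b=s["color"].copy()
# predicted outline of held cassette box
psi=o["eef_rot"][2];f=-np.array([np.cos(psi),np.sin(psi)]);l=np.array([-f[1],f[0]]);org=p[:2]-.0014*f;z0=p[2]-.0275
def pt(x,y,z):q=org+f*x+l*y;return [q[0],q[1],z0+z]
P=lambda c,x,y,z:np.array(proj(c,pt(x,y,z)))
def crop(c,x0,y0,w,h,k):
    im=cv2.resize(c["color"][y0:y0+h,x0:x0+w],None,fx=k,fy=k,interpolation=cv2.INTER_CUBIC)
    for a in[(192,20,34),(192,-20,34),(122,20,34),(122,-20,34),(192,20,0),(192,-20,0)]:
        q=(P(c,*[v/1000 for v in a])-[x0,y0]+.5)*k;cv2.circle(im,tuple(int(v) for v in q),2,(0,255,0),-1)
    return im
q=P(s,.16,0,.02).astype(int);r=P(t,.16,0,.02).astype(int);print(q,r)
cv2.imwrite("pics/s5.png",np.hstack([crop(s,q[0]-40,q[1]-40,80,80,5),crop(t,r[0]-40,r[1]-40,80,80,5)]))
```

```text
11.3 [0.47169005 0.10879111 0.05802791] [3.14078150e+00 9.59495778e-05 1.85984040e+00] [ 0.49111344  0.10831128 -1.86872644] cx -0.20544739110736643 cy 0.0004413366752541309
[290 226] [353 196]
```

View pics/s5.png

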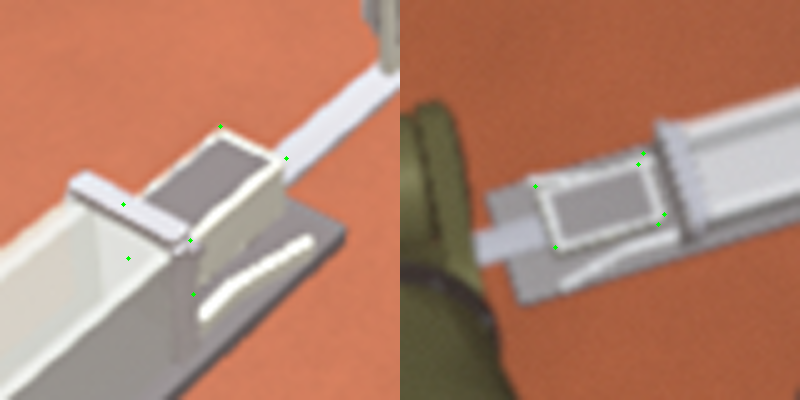

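The predicted box corners (green) fall on the actual ones within about 1 px in both views: scene crop (220,126) and (287,158), top crop (536,186) and (556,248). The cassette is level, centred between the guides, and its nose is short of the flap. I lower it.

Call:
move_arm(
  increments=[
    [0, 0, -0.01, 0.1, 0, 0, 0],
    [0, 0, 0, 0.1, 0, 0, 0],
    [0, 0, 0, 0.08, 0, 0, 0],
    [0, 0, 0, 0.04, 0, 0, 0],
    [0, 0, 0, 0.02, 0, 0, 0],
    [0, 0, 0, 0, 0, 0, 0],
    [0, 0, 0, 0, 0, 0, 0],
  ],
)

```text
time_s: 12.1
ee_pos: [0.4711, 0.1085, 0.0406]
eef_rot: [3.141, 0.0, 1.86]
force: [-0.2, -0.1, -0.7]
grip_width: 0.0096
grip_force: 55.0
```

Call:
move_arm(
  increments=[
    [0, 0, 0, 0.01, 0, 0, 0],
    [0, 0, 0, 0.0, 0, 0, 0],
    [0, 0, 0, 0, 0, 0, 0],
  ],
)

```text
time_s: 12.4
ee_pos: [0.471, 0.1085, 0.04]
eef_rot: [3.141, 0.0, 1.86]
force: [0.4, 0.3, -1.6]
grip_width: 0.0097
grip_force: 55.0
```

Call:
move_arm(
  increments=[
    [0, 0, 0, 0.01, 0, 0, 0],
    [0, 0, 0, 0.0, 0, 0, 0],
    [0, 0, 0, 0, 0, 0, 0],
  ],
)

```text
time_s: 12.7
ee_pos: [0.471, 0.1085, 0.0394]
eef_rot: [-3.142, 0.0, 1.86]
force: [0.1, -1.1, -1.5]
grip_width: 0.0097
grip_force: 55.0
```

Call:
move_arm(
  increments=[
    [0, -0.03, 0, 0, 0, 0, 0],
    [0, -0.05, 0, 0, 0, 0, 0],
    [0, -0.05, 0, 0, 0, 0, 0],
    [0, -0.05, 0, 0, 0, 0, 0],
    [0, -0.05, 0, 0, 0, 0, 0],
    [0, -0.05, 0, 0, 0, 0, 0],
    [0, -0.05, 0, 0, 0, 0, 0],
    [0, -0.05, 0, 0, 0, 0, 0],
    [0, -0.05, 0, 0, 0, 0, 0],
    [0, -0.05, 0, 0, 0, 0, 0],
  ],
)

```text
time_s: 13.7
ee_pos: [0.4778, 0.0854, 0.0394]
eef_rot: [-3.142, -0.0, 1.86]
force: [-0.6, 3.7, -1.1]
grip_width: 0.0099
grip_force: 55.0
```

Call:
move_arm(
  increments=[
    [0, -0.05, 0, 0, 0, 0, 0],
    [0, -0.05, 0, 0, 0, 0, 0],
    [0, -0.05, 0, 0, 0, 0, 0],
    [0, -0.05, 0, 0, 0, 0, 0],
    [0, -0.05, 0, 0, 0, 0, 0],
  ],
)

```text
time_s: 14.2
ee_pos: [0.4814, 0.0734, 0.0394]
eef_rot: [-3.141, -0.0, 1.86]
force: [-1.4, 4.2, -0.5]
grip_width: 0.0096
grip_force: 55.0
```

Call:
move_arm(
  increments=[
    [0, -0.05, 0, 0, 0, 0, 0],
    [0, -0.05, 0, 0, 0, 0, 0],
    [0, -0.05, 0, 0, 0, 0, 0],
    [0, -0.05, 0, 0, 0, 0, 0],
    [0, -0.05, 0, 0, 0, 0, 0],
    [0, -0.05, 0, 0, 0, 0, 0],
    [0, -0.05, 0, 0, 0, 0, 0],
    [0, -0.05, 0, 0, 0, 0, 0],
  ],
)

```text
time_s: 15.0
ee_pos: [0.4871, 0.0541, 0.0394]
eef_rot: [-3.142, 0.0, 1.86]
force: [-1.0, 3.8, -0.6]
grip_width: 0.0098
grip_force: 55.0
```

Run:
```python
from h import *
o=ctrl.get_obs();p=o["ee_pos"];O=np.array([.53,-.0882]);d=np.array([.2859,-.9583]);n=np.array([.9583,.2859])
print(o["time_s"],p,o["force"],"cx",(p[:2]-O)@d,"cy",(p[:2]-O)@n)
s=ctrl.camera("scene");t=ctrl.camera("top")
def crop(c,x0,y0):return cv2.resize(c["color"][y0:y0+100,x0:x0+100],None,fx=4,fy=4,interpolation=cv2.INTER_CUBIC)
cv2.imwrite("pics/s6.png",np.hstack([crop(s,220,190),crop(t,330,140)]))
```

```text
15.0 [0.48713989 0.05413534 0.03944109] [-0.98835092  3.75239088 -0.5655736 ] cx -0.1486536642334817 cy -0.0003791728512106615
```

View pics/s6.png

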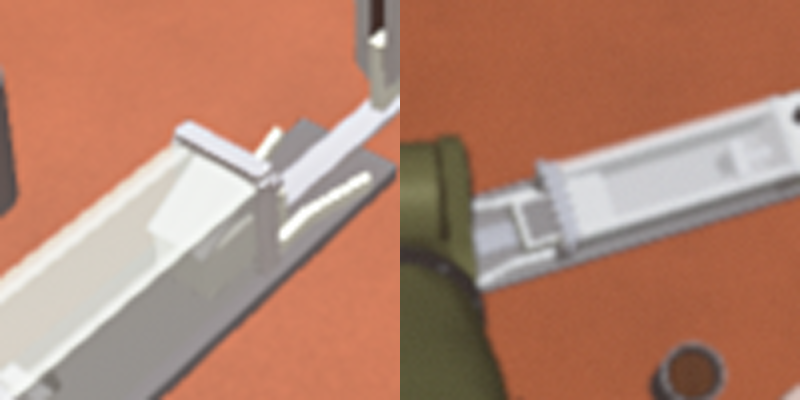

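The box is halfway under the lifted flap: the flap shows inside at scene crop (205,190), and the rear of the box is still outside at top crop (525,220). The push force is about 4 N, so I carry on.

Call:
move_arm(
  increments=[
    [0, -0.05, 0, 0, 0, 0, 0],
    [0, -0.05, 0, 0, 0, 0, 0],
    [0, -0.05, 0, 0, 0, 0, 0],
    [0, -0.05, 0, 0, 0, 0, 0],
    [0, -0.05, 0, 0, 0, 0, 0],
    [0, -0.05, 0, 0, 0, 0, 0],
    [0, -0.05, 0, 0, 0, 0, 0],
    [0, -0.05, 0, 0, 0, 0, 0],
    [0, -0.05, 0, 0, 0, 0, 0],
    [0, -0.05, 0, 0, 0, 0, 0],
    [0, -0.05, 0, 0, 0, 0, 0],
    [0, -0.05, 0, 0, 0, 0, 0],
    [0, -0.05, 0, 0, 0, 0, 0],
    [0, -0.05, 0, 0, 0, 0, 0],
    [0, -0.05, 0, 0, 0, 0, 0],
    [0, -0.05, 0, 0, 0, 0, 0],
    [0, -0.05, 0, 0, 0, 0, 0],
    [0, -0.05, 0, 0, 0, 0, 0],
    [0, -0.05, 0, 0, 0, 0, 0],
    [0, -0.05, 0, 0, 0, 0, 0],
  ],
)

```text
time_s: 17.1
ee_pos: [0.5014, 0.0062, 0.0395]
eef_rot: [3.142, 0.0, 1.86]
force: [-1.3, 2.1, -0.6]
grip_width: 0.0098
grip_force: 55.0
```

Call:
move_arm(
  increments=[
    [0, -0.05, 0, 0, 0, 0, 0],
    [0, -0.05, 0, 0, 0, 0, 0],
    [0, -0.05, 0, 0, 0, 0, 0],
    [0, -0.05, 0, 0, 0, 0, 0],
    [0, -0.05, 0, 0, 0, 0, 0],
    [0, -0.05, 0, 0, 0, 0, 0],
    [0, -0.05, 0, 0, 0, 0, 0],
    [0, -0.05, 0, 0, 0, 0, 0],
    [0, 0, 0, 0, 0, 0, 0],
    [0, 0, 0, 0, 0, 0, 0],
  ],
)

```text
time_s: 18.1
ee_pos: [0.5071, -0.0131, 0.0394]
eef_rot: [3.141, 0.001, 1.86]
force: [1.5, -1.7, -3.1]
grip_width: 0.0097
grip_force: 55.0
```

Call:
move_arm(
  increments=[
    [0, -0.04, 0, 0, 0, 0, 0],
    [0, -0.04, 0, 0, 0, 0, 0],
    [0, -0.04, 0, 0, 0, 0, 0],
    [0, 0, 0, 0, 0, 0, 0],
    [0, 0, 0, 0, 0, 0, 0],
  ],
)

```text
time_s: 18.6
ee_pos: [0.5088, -0.0186, 0.0395]
eef_rot: [3.142, 0.0, 1.86]
force: [0.3, 0.3, -0.2]
grip_width: 0.0097
grip_force: 55.0
```

Call:
move_arm(
  increments=[
    [0, -0.04, 0, 0, 0, 0, 0],
    [0, 0, 0, 0, 0, 0, 0],
    [0, 0, 0, 0, 0, 0, 0],
  ],
)

```text
time_s: 18.9
ee_pos: [0.5093, -0.0205, 0.0394]
eef_rot: [-3.142, 0.0, 1.86]
force: [0.6, 0.2, -1.2]
grip_width: 0.0098
grip_force: 55.0
```

```bash
cat > f.py <<'E'
from h import *
o=ctrl.get_obs();p=o["ee_pos"];O=np.array([.53,-.0882]);d=np.array([.2859,-.9583]);n=np.array([.9583,.2859])
print(o["time_s"],p,"F",o["force"].round(2),"axial",o["force"][:2]@d,"lat",o["force"][:2]@n,"M",o["moment"].round(2),"cx",(p[:2]-O)@d,"cy",(p[:2]-O)@n)
E
cat > b.py <<'E'
from f import *
s=ctrl.camera("scene");t=ctrl.camera("top")
def crop(c,x0,y0):return cv2.resize(c["color"][y0:y0+100,x0:x0+100],None,fx=4,fy=4,interpolation=cv2.INTER_CUBIC)
cv2.imwrite("pics/s7.png",np.hstack([crop(s,190,210),crop(t,350,130)]))
E
python3 b.py
```

```text
18.9 [ 0.50930387 -0.02047075  0.03944672] F [ 0.59  0.17 -1.19] axial 0.0078074662997512645 lat 0.6163887409852108 M [-0.03 -0.02  0.08] cx -0.07082196574628337 cy -0.0004693080899937606
```

View pics/s7.png

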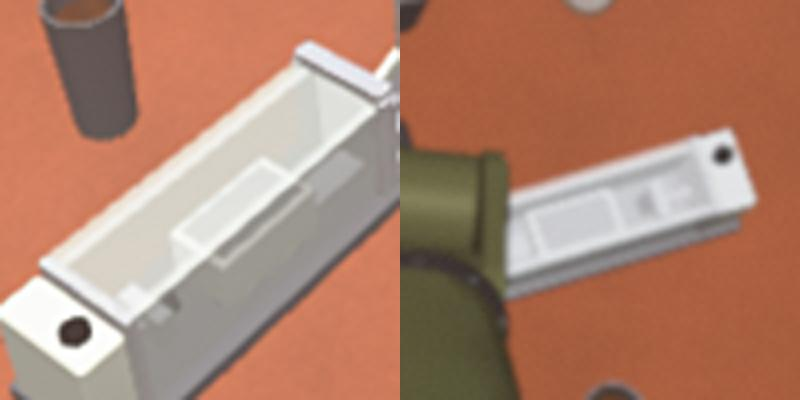

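The box is inside with the flap down behind it: scene crop, box at (240,215) and flap upright at (320,110). In the top crop the nose edge is at col 618 and the buffer tip at about col 638, so a gap of roughly 15 mm remains. From here I feel forward.

Call:
move_arm(
  increments=[
    [0, -0.03, 0, 0, 0, 0, 0],
    [0, -0.03, 0, 0, 0, 0, 0],
    [0, 0, 0, 0, 0, 0, 0],
    [0, 0, 0, 0, 0, 0, 0],
  ],
)

```text
time_s: 19.4
ee_pos: [0.5102, -0.0233, 0.0394]
eef_rot: [-3.142, -0.0, 1.86]
force: [0.3, -0.2, -0.2]
grip_width: 0.0099
grip_force: 55.0
```

Call:
move_arm(
  increments=[
    [0, -0.03, 0, 0, 0, 0, 0],
    [0, 0, 0, 0, 0, 0, 0],
    [0, 0, 0, 0, 0, 0, 0],
  ],
)

```text
time_s: 19.7
ee_pos: [0.5106, -0.0248, 0.0394]
eef_rot: [3.142, 0.0, 1.86]
force: [-0.3, -1.0, -1.5]
grip_width: 0.0102
grip_force: 55.0
```

Call:
move_arm(
  increments=[
    [0, -0.03, 0, 0, 0, 0, 0],
    [0, 0, 0, 0, 0, 0, 0],
    [0, 0, 0, 0, 0, 0, 0],
  ],
)

```text
time_s: 20.0
ee_pos: [0.511, -0.0262, 0.0394]
eef_rot: [3.142, 0.0, 1.86]
force: [0.3, -0.4, -1.6]
grip_width: 0.0096
grip_force: 55.0
```

Call:
move_arm(
  increments=[
    [0, -0.03, 0, 0, 0, 0, 0],
    [0, 0, 0, 0, 0, 0, 0],
    [0, 0, 0, 0, 0, 0, 0],
  ],
)

```text
time_s: 20.3
ee_pos: [0.5115, -0.0277, 0.0394]
eef_rot: [-3.142, 0.0, 1.86]
force: [0.3, -0.4, -0.6]
grip_width: 0.0099
grip_force: 55.0
```

Call:
move_arm(
  increments=[
    [0, -0.03, 0, 0, 0, 0, 0],
    [0, 0, 0, 0, 0, 0, 0],
    [0, 0, 0, 0, 0, 0, 0],
  ],
)

```text
time_s: 20.6
ee_pos: [0.5119, -0.0291, 0.0394]
eef_rot: [-3.142, 0.0, 1.86]
force: [0.5, -0.5, -2.1]
grip_width: 0.0093
grip_force: 55.0
```

Call:
move_arm(
  increments=[
    [0, -0.03, 0, 0, 0, 0, 0],
    [0, 0, 0, 0, 0, 0, 0],
    [0, 0, 0, 0, 0, 0, 0],
  ],
)

```text
time_s: 20.9
ee_pos: [0.5123, -0.0305, 0.0395]
eef_rot: [3.142, 0.0, 1.86]
force: [0.2, -0.1, -1.2]
grip_width: 0.0096
grip_force: 55.0
```

Call:
move_arm(
  increments=[
    [0, -0.03, 0, 0, 0, 0, 0],
    [0, 0, 0, 0, 0, 0, 0],
    [0, 0, 0, 0, 0, 0, 0],
  ],
)

```text
time_s: 21.2
ee_pos: [0.5127, -0.032, 0.0395]
eef_rot: [3.142, 0.0, 1.86]
force: [0.0, -0.3, -1.2]
grip_width: 0.0096
grip_force: 55.0
```

Call:
move_arm(
  increments=[
    [0, -0.03, 0, 0, 0, 0, 0],
    [0, 0, 0, 0, 0, 0, 0],
    [0, 0, 0, 0, 0, 0, 0],
  ],
)

```text
time_s: 21.5
ee_pos: [0.5132, -0.0334, 0.0394]
eef_rot: [-3.142, -0.0, 1.86]
force: [-0.4, -1.6, -0.7]
grip_width: 0.0099
grip_force: 55.0
```

Call:
move_arm(
  increments=[
    [0, -0.03, 0, 0, 0, 0, 0],
    [0, 0, 0, 0, 0, 0, 0],
    [0, 0, 0, 0, 0, 0, 0],
  ],
)

```text
time_s: 21.8
ee_pos: [0.5136, -0.0348, 0.0394]
eef_rot: [-3.142, -0.0, 1.86]
force: [0.1, 0.0, -1.2]
grip_width: 0.0094
grip_force: 55.0
```

Call:
move_arm(
  increments=[
    [0, -0.03, 0, 0, 0, 0, 0],
    [0, 0, 0, 0, 0, 0, 0],
    [0, 0, 0, 0, 0, 0, 0],
  ],
)

```text
time_s: 22.1
ee_pos: [0.514, -0.0363, 0.0395]
eef_rot: [3.142, 0.0, 1.86]
force: [-0.2, -0.1, -1.5]
grip_width: 0.0098
grip_force: 55.0
```

Call:
move_arm(
  increments=[
    [0, -0.03, 0, 0, 0, 0, 0],
    [0, 0, 0, 0, 0, 0, 0],
    [0, 0, 0, 0, 0, 0, 0],
  ],
)

```text
time_s: 22.4
ee_pos: [0.5144, -0.0377, 0.0394]
eef_rot: [-3.142, -0.0, 1.86]
force: [-1.1, 0.2, -1.4]
grip_width: 0.0097
grip_force: 55.0
```

Call:
move_arm(
  increments=[
    [0, -0.03, 0, 0, 0, 0, 0],
    [0, 0, 0, 0, 0, 0, 0],
    [0, 0, 0, 0, 0, 0, 0],
  ],
)

```text
time_s: 22.7
ee_pos: [0.5149, -0.0391, 0.0394]
eef_rot: [3.142, 0.0, 1.86]
force: [0.2, -0.5, -1.5]
grip_width: 0.0094
grip_force: 55.0
```

Call:
move_arm(
  increments=[
    [0, -0.03, 0, 0, 0, 0, 0],
    [0, 0, 0, 0, 0, 0, 0],
    [0, 0, 0, 0, 0, 0, 0],
  ],
)

```text
time_s: 23.0
ee_pos: [0.5153, -0.0406, 0.0395]
eef_rot: [3.142, -0.0, 1.86]
force: [-0.3, 0.4, -1.2]
grip_width: 0.01
grip_force: 55.0
```

Call:
move_arm(
  increments=[
    [0, -0.03, 0, 0, 0, 0, 0],
    [0, 0, 0, 0, 0, 0, 0],
    [0, 0, 0, 0, 0, 0, 0],
  ],
)

```text
time_s: 23.3
ee_pos: [0.5156, -0.0417, 0.0394]
eef_rot: [-3.141, -0.001, 1.86]
force: [-1.3, 5.1, 0.1]
grip_width: 0.0098
grip_force: 55.0
```

Contact felt, about 5 N. I press on in small steps.

Call:
move_arm(
  increments=[
    [0, -0.016, 0, 0, 0, 0, 0],
    [0, 0, 0, 0, 0, 0, 0],
    [0, 0, 0, 0, 0, 0, 0],
  ],
)

```text
time_s: 23.6
ee_pos: [0.5157, -0.0422, 0.0394]
eef_rot: [-3.141, -0.001, 1.86]
force: [-2.7, 6.9, 1.3]
grip_width: 0.0095
grip_force: 55.0
```

```bash
python3 f.py
```

```text
23.6 [ 0.51572594 -0.04221536  0.03940434] F [-2.74  6.95  1.35] axial -7.4432541570602275 lat -0.6419780147184118 M [1.08 0.39 0.  ] cx -0.04814803345472502 cy -0.0005318227994242693
```

Call:
move_arm(
  increments=[
    [0, -0.016, 0, 0, 0, 0, 0],
    [0, -0.014, 0, 0, 0, 0, 0],
    [0, 0, 0, 0, 0, 0, 0],
    [0, 0, 0, 0, 0, 0, 0],
  ],
)

```text
time_s: 24.0
ee_pos: [0.516, -0.0432, 0.0394]
eef_rot: [-3.141, -0.002, 1.86]
force: [-3.9, 10.9, 2.3]
grip_width: 0.0096
grip_force: 55.0
```

```bash
python3 f.py
```

```text
24.0 [ 0.51604568 -0.04322383  0.03944098] F [-3.92 10.95  2.28] axial -11.611423634470407 lat -0.6293568209836087 M [1.6  0.56 0.  ] cx -0.04709020864749873 cy -0.0005137403848659954
```

About 11.6 N: hold this, then ease off.

Call:
move_arm(
  increments=[
    [0, 0, 0, 0, 0, 0, 0],
    [0, 0, 0, 0, 0, 0, 0],
    [0, 0, 0, 0, 0, 0, 0],
    [0, 0, 0, 0, 0, 0, 0],
    [0, 0, 0, 0, 0, 0, 0],
    [0, 0, 0, 0, 0, 0, 0],
    [0, 0, 0, 0, 0, 0, 0],
  ],
)

```text
time_s: 24.7
ee_pos: [0.516, -0.0432, 0.0394]
eef_rot: [-3.141, -0.002, 1.86]
force: [-2.4, 11.0, 2.0]
grip_width: 0.0095
grip_force: 55.0
```

```bash
python3 b.py
python3 - <<'E'
import cv2
E
```

```text
24.7 [ 0.51603501 -0.04321368  0.03941093] F [-2.36 10.95  1.98] axial -11.172861482451172 lat 0.8696302128554216 M [1.64 0.57 0.  ] cx -0.04710297960821097 cy -0.0005210566209631097
```

View pics/s7.png

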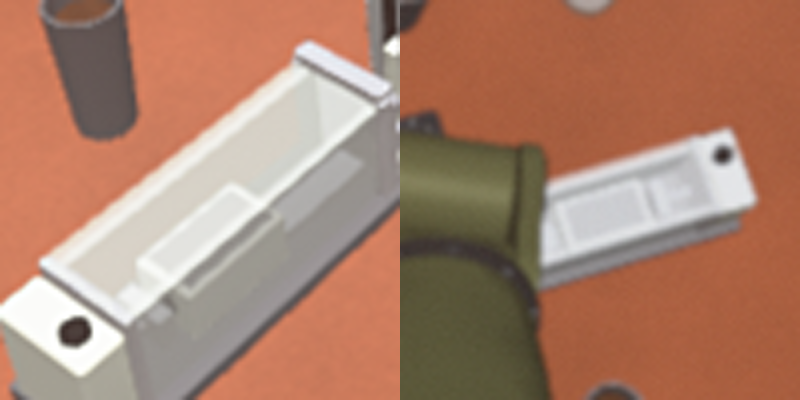

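The nose is on the buffer at scene crop (150,280) and the flap is shut behind it at (320,110). I ease off about 2.5 mm, open, and lift clear.

Call:
move_arm(
  increments=[
    [0, 0.02, 0, 0, 0, 0, 0],
    [0, 0.02, 0, 0, 0, 0, 0],
    [0, 0.015, 0, 0, 0, 0, 0],
    [0, 0, 0, 0, 0, 0, 0],
    [0.15, 0, 0, 0, 0, 0, 0],
    [0.3, 0, 0, 0, 0, 0, 0],
    [0.6, 0, 0, 0, 0, 0, 0],
    [0.6, 0, 0, 0, 0, 0, 0],
    [0.6, 0, 0, 0, 0, 0, 0],
    [0.6, 0, 0, 0, 0, 0, 0],
    [0.6, 0, 0, 0, 0, 0, 0],
    [0.6, 0, 0, 0, 0, 0, 0],
    [0.6, 0, 0, 0, 0, 0, 0],
  ],
)

```text
time_s: 26.1
ee_pos: [0.5156, -0.0416, 0.0394]
eef_rot: [-3.142, 0.0, 1.86]
force: [-0.8, -0.7, 0.4]
grip_width: 0.0566
grip_force: 0.0
```

Call:
move_arm(
  increments=[
    [0.6, 0, 0, -0.1, 0, 0, 0],
    [0.6, 0, 0, -0.3, 0, 0, 0],
    [0.6, 0, 0, -0.5, 0, 0, 0],
    [0.6, 0, 0, -0.5, 0, 0, 0],
    [0.6, 0, 0, -0.5, 0, 0, 0],
    [0.6, 0, 0, -0.5, 0, 0, 0],
    [0.6, 0, 0, -0.4, 0, 0, 0],
    [0.6, -0.4, 0, 0, 0, 0, 0],
    [0.6, -0.4, 0, 0, 0, 0, 0],
    [0.6, -0.4, 0, 0, 0, 0, 0],
    [0.6, 0, 0, 0, 0, 0, 0],
    [0.6, 0, 0, 0, 0, 0, 0],
  ],
)

```text
time_s: 27.3
ee_pos: [0.5325, -0.0989, 0.1795]
eef_rot: [-3.141, -0.0, 1.859]
force: [0.2, -0.6, 0.0]
grip_width: 0.0564
grip_force: 0.0
```

Run:
```python
from f import *
o,c=wrist();s=ctrl.camera("scene");print(o["grip_width"])
S=cv2.resize(s["color"][180:330,180:350],None,fx=3,fy=3,interpolation=cv2.INTER_CUBIC)[:400]
cv2.imwrite("pics/end.png",np.hstack([S,c["color"][0:400,180:460]]))
```

```text
27.3 [ 0.53250662 -0.09890409  0.17951546] F [ 0.21 -0.6   0.04] axial 0.6350771461127698 lat 0.03287600059009224 M [-0.06  0.06  0.01] cx 0.010974373623297139 cy -0.0006582069328252014
0.05641269421790968
```

View pics/end.png

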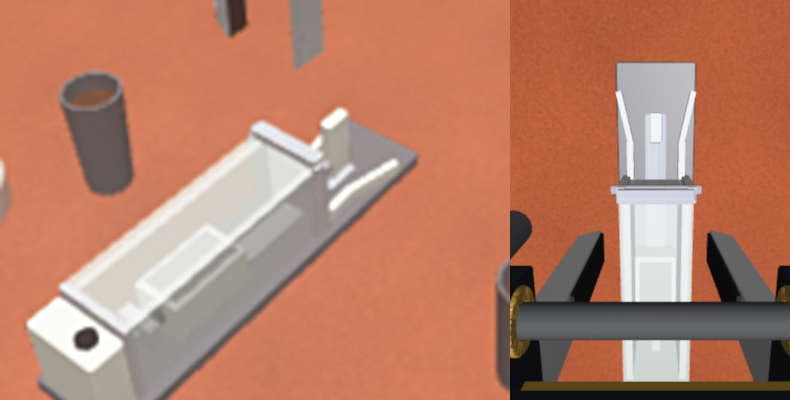

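The cassette lies flat inside with only its tab outside, at scene crop (335,130) and wrist crop (655,127). The flap is shut over the tongue and the gripper is clear.

```bash
python3 -c "
from station import ctrl
print(ctrl.hand_in())"
```

```text
the job is handed in; nothing more can be done
None
```

The job is handed in: the cassette lies flat in the chamber with only its tab end outside and the flap shut over its tongue, after pressing on the buffer at about 11–12 N for roughly 0.7 s; no verdict was returned.

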